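Get the gold paint pot out from behind the bottles

TASK

The gold paint pot is hemmed in by the three tall bottles in the dark grey paint tray. Set all three bottles aside, standing, on the green cutting mat, then stand the gold pot in the middle of the round black rubber coaster by the white half-globe, and after that put every bottle back, upright, in the compartment of the tray it came from. Knock nothing over, and leave the white pot, the tape and the half-globe where they are.

Things in the scene. Friction and masses are not known exactly. Their poses are not given: they have to be found in the camera images.
- red_bottle_mid (a point): red paint bottle with red cap, standing upright in a back corner or the front middle compartment of the tray. Straight round body 44 mm in diameter to 104 mm up, then a 28 mm wide cap; 126 mm high in all, about 160 g. The point is on its axis half-way up, 63 mm above the underside; z points to the cap. Best gripped on the body 80 to 95 mm above the underside, so that the cap stays clear of the palm.
- blue_bottle_mid (a point): blue paint bottle with blue cap, standing upright in a back corner or the front middle compartment of the tray. Straight round body 44 mm in diameter to 104 mm up, then a 28 mm wide cap; 126 mm high in all, about 160 g. The point is on its axis half-way up, 63 mm above the underside; z points to the cap. Best gripped on the body 80 to 95 mm above the underside, so that the cap stays clear of the palm.
- green_bottle_mid (a point): green paint bottle with green cap, standing upright in a back corner or the front middle compartment of the tray. Straight round body 44 mm in diameter to 104 mm up, then a 28 mm wide cap; 126 mm high in all, about 160 g. The point is on its axis half-way up, 63 mm above the underside; z points to the cap. Best gripped on the body 80 to 95 mm above the underside, so that the cap stays clear of the palm.
- gold_pot_mid (a point): gold paint pot with gold screw lid, in the middle compartment of the tray's back row. Round, 46 mm in diameter across the lid (44 mm below it), 52 mm high, about 110 g. The point is on its axis half-way up, 26 mm above the underside; z points to the lid. Grip it 30 to 40 mm above its underside: the fingertips then pass over the tray's walls, which rise 9 mm above the compartment floor.
- tray: fixed open dark grey plastic tray, 129 (x) by 192 mm (y), origin at the centre of its underside, z up. Six compartments 60 mm square, centred at x = -31.5 (front row, nearer the robot) and +31.5 mm (back), y = -63, 0, +63 mm; floor 5 mm, wall tops 14 mm above the table. Bottles stand left, right and in front of the gold pot (back left, back right, front middle), within 3 mm of their compartment's centre.
- cutting_mat: green cutting mat with a pale grid, the side area; lies fixed on the table left or right of the tray. 150 mm (x) by 220 mm (y), 3 mm thick, origin at the centre of its underside.
- coaster: round black rubber coaster, 100 mm in diameter, 5 mm thick, fixed on the table on the other side of the tray from the mat; origin at the centre of its underside.
- white_pot_mid (a point): bystander: paint pot of the same shape as the gold one but white with a white lid, in a front corner compartment of the tray. The point lies on its axis half-way up, 26 mm above its underside.
- tape_roll_mid (a point): bystander: small yellow roll of tape, 55 mm in diameter, 19 mm high, lying flat in the other front corner compartment. The point is its centre.
- half_globe_mid (a point): bystander: white 3D-printed half-globe standing like a bowl beyond the coaster (farther from the robot), 136 mm across the rim, 68 mm high, with two small lugs at the rim (166 mm over them). The point is its centre, half-way up.
Not all that is in view belongs to the job. What is shaped like the part that bears gold_pot_mid but red is not meant. What is shaped like the part that bears red_bottle_mid but pink is not meant.

How it is judged:
By the outcome, as a careful person would: the job done as asked, in the order asked, and still so for the second after the job is handed in, with the robot touching nothing.
It also fails if it takes over 136 s, if anything falls off the work surface, if the arm or the gripper's body presses on something with over 40 N, if the wrist force passes 120 N, or if a joint passes its speed limit or range.

ROBOT

A 6-joint arm with a two-finger parallel gripper is mounted at the origin on the work surface. World frame = base frame: x ahead of the robot, y to its left, z up, the work surface at z = 0. Lengths are in mm, angles in degrees, forces in N, time in s.
With the tool pointing down it reaches from about 350 to 850 mm from the base axis. Payload 8.1 kg.
Tool frame: the origin (TCP) lies at the centre of the arm's flange, where the gripper is bolted on; the fingertips stand 173 mm ahead of it and the grasp point (between the pads) lies 155 mm ahead of it; z points along the fingers, y is the line along which they close (so a half turn about z gives the same grasp; the last joint's range is limited). The gripper opens to 85 mm and grips with 20 to 120 N. Pads are 22 mm wide; open, the fingers measure 114 mm over their backs; the gripper's body (76 mm by 85 mm) begins 54 mm behind the grasp point. The pads swing forward as they close: fully open they stand 13 mm farther back than shut.
Start: joints at [-71.242, 7.471, 85.268, -0, 87.261, -4.893], TCP at [240.726, -549.598, 404.692] pointing down, gripper open.
Joint ranges: [-169.43, 169.43], [-51.17, 129.36], [1.28, 143.12], [-76.62, 256.62], [0, 156.53], [-152.29, 152.29]. Speed limits (degrees/s): [136.94, 136.94, 159.86, 180, 180, 180].

INTERFACE

Orientations are given as [roll, pitch, yaw] about the fixed x, y, z axes, in that order (R = Rz(yaw) Ry(pitch) Rx(roll)).
In Python, from bench import * gives the robot as it stands.
- The arm moves only by the shell command python3 -m jog 'ROWS' [FORCE]. ROWS is text: rows parted by semicolons, each of 7 numbers parted by spaces: the shift along the tool's x, y, z scaled (see below), then the turn, a rotation vector about the tool's x, y, z scaled (see below), then the closure, from -1 (fully open) to 1 (shut). In form: tx ty tz wx wy wz hand; .... A call has 1 to 5 rows; each row shifts and turns the commanded pose from where the row before left it, along the tool's axes as they then stand; what a row does not reach is not made up. The controller multiplies each number of a shift by 0.1 m and each number of a turn by 60 degrees. A row lasts 1/8 s, in which the tool goes at most 62.5 mm and 10.7 degrees, less where a joint would pass 70% of its speed; a pose out of reach is approached as far as the arm can. A call with a number of a shift or a turn outside -1 to 1 is refused whole. A call with a gripper value outside its range is refused whole. The fingers move at their own pace and stop on an object; FORCE is the grip in N (left out, the last holds). Time passes only in rows, so rows that do not move let the fingers close. It gives the time, the measured TCP pose, the force, the opening and the grip force at its end, in the units of the state.
- sense(): the state, without advancing time (a new reading comes with each control period).
- snapshot(name): name is "side" or "top" or "wrist"; returns a dict with "img" (420x560x3 uint8, red, green, blue), "fx", "fy", "cx", "cy" (pixels), "extrinsics" (4x4, takes a point from camera to world coordinates). Camera axes: x right, y down, z forward; pixel columns grow to the right and rows downward; lengths in mm; the calibration is good to about 2 mm. A picture is of the moment at which its call begins. There is no depth.
- hand_in(): hands the job in; it is judged then, once.
The state is a dict: "time": time; "joint_pos": joint angles; "qd": joint speeds; "joint_efforts": joint torques, N m; "tool_pos": TCP position; "tcp_rot": TCP orientation; "ft_force": force on the tool from outside, world axes, zero at the start; "wrist_torque": the same for the moment, N m; "finger_gap": finger opening in mm; "grip_force": force on a finger pad.
Only numpy, scipy, OpenCV 4.12 (cv2) and the standard library are available. Lean on these libraries where they do the work, as an engineer would, in place of code of your own. Each camera call takes 0.05 s, during which the arm holds its last target. There are 200 camera calls.

## Working session

There is one attempt and no reset: what is moved stays moved. The work goes in short steps, Python scripts to look and compute and a shell command to move; the robot and the scene stay as the last step left them, time stands still between calls to the robot, and variables do not carry over. Pictures are saved under pics/ and viewed, at most 17 in all, crops included, and the job is handed in when it is done.

```bash
mkdir -p pics; ls
python3 - <<'E'
from bench import *
import cv2,numpy as np
s=sense();print({k:np.round(v,2).tolist() for k,v in s.items()})
for n in ("top","side"):
    d=snapshot(n);cv2.imwrite(f"pics/{n}0.png",d["img"][...,::-1]);print(n,d["fx"],d["fy"],d["cx"],d["cy"],np.round(d["extrinsics"],3).tolist())
E
```

```text
pics
{'time': 0.0, 'joint_pos': [-71.24, 7.52, 85.33, 0.0, 87.26, -4.89], 'qd': [0.07, 0.03, -0.01, 0.02, -0.03, -0.01], 'joint_efforts': [0.0, -56.94, -50.06, -0.0, 0.01, -0.0], 'tool_pos': [240.65, -549.36, 403.62], 'tcp_rot': [-179.89, -0.01, 23.65], 'ft_force': [-0.01, 0.06, 0.09], 'wrist_torque': [0.0, -0.02, 0.02], 'grip_force': 0.0, 'finger_gap': 85.63}
top 460.3759887346143 460.3759887346143 289.43013990026895 209.6345006544623 [[-0.026, -0.996, 0.088, 469.489], [-1.0, 0.026, -0.001, 11.356], [-0.001, -0.088, -0.996, 1152.163], [0.0, 0.0, 0.0, 1.0]]
side 524.7966297195738 524.7966297195738 279.0251964287439 197.1045651596547 [[-0.733, -0.505, 0.455, 59.177], [-0.68, 0.529, -0.508, 601.231], [0.016, -0.682, -0.731, 901.621], [0.0, 0.0, 0.0, 1.0]]
```

View pics/top0.png

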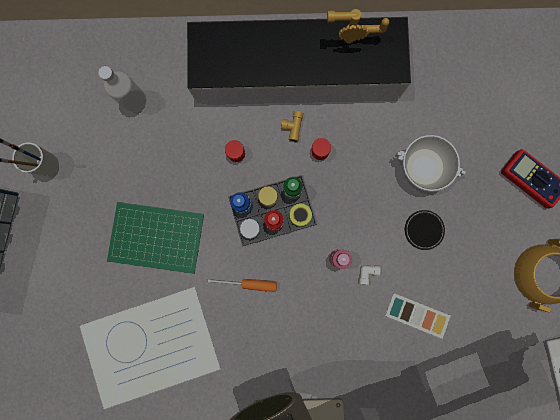

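View pics/side0.png

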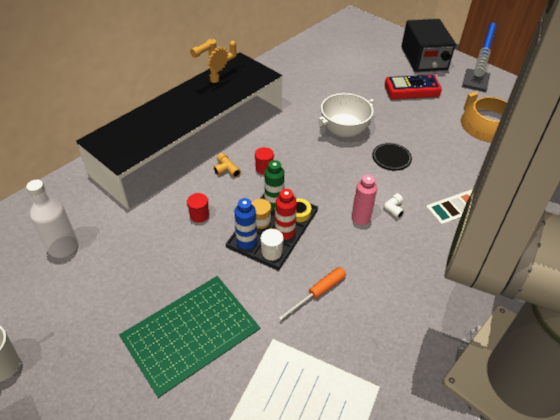

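The top view has x pointing up and y pointing left. In the back row, blue is at (241,203), gold at (268,196) and green at (293,188). The front row has the white pot at (250,229), red at (273,221) and the tape at (301,214). The mat is at (156,237), the coaster at (425,229) and the half-globe at (431,165). The decoys are two red pots at (234,151) and (321,149) and a pink bottle at (341,260). The side view shows the same layout.

```bash
cat > h.py <<'E'
from bench import *
import cv2,numpy as np
def ray(d,uv,z):
    E=np.array(d["extrinsics"]);v=np.array([(uv[0]-d["cx"])/d["fx"],(uv[1]-d["cy"])/d["fy"],1.]);w=E[:3,:3]@v
    return (E[:3,3]+w*(z-E[2,3])/w[2])
def blob(d,lo,hi,box=None,hull=True):
    h=cv2.cvtColor(d["img"],cv2.COLOR_RGB2HSV);m=cv2.inRange(h,np.array(lo),np.array(hi))
    if box:
        k=np.zeros_like(m);k[box[1]:box[3],box[0]:box[2]]=1;m=m*k
    m=cv2.morphologyEx(m,cv2.MORPH_CLOSE,np.ones((3,3),np.uint8))
    cs=cv2.findContours(m,cv2.RETR_EXTERNAL,cv2.CHAIN_APPROX_NONE)[0]
    return max(cs,key=cv2.contourArea) if cs else None
def rect(d,c,z):
    P=np.array([ray(d,p[0],z)[:2] for p in c],np.float32);r=cv2.minAreaRect(P);return [np.round(x,1) for x in r]
def circ(d,c,z):
    P=np.array([ray(d,p[0],z)[:2] for p in c],np.float32);e=cv2.fitEllipse(P);return [np.round(x,1) for x in e[:2]]
E
python3 - <<'E'
from h import *
d=snapshot("top")
print("mat",rect(d,blob(d,(60,80,40),(90,255,255),(90,190,220,285)),3))
print("coaster",circ(d,blob(d,(0,0,0),(179,255,45),(400,205,450,255)),5))
h=cv2.cvtColor(d["img"],cv2.COLOR_RGB2HSV)
t=d["img"][170:250,220:325]
g=cv2.inRange(h,(0,0,0),(179,255,62));cv2.imwrite("pics/m.png",np.hstack([cv2.resize(np.dstack([g]*3)[165:255,215:330],None,fx=3.4,fy=3.4,interpolation=0),cv2.resize(d["img"][165:255,215:330,::-1],None,fx=3.4,fy=3.4)]))
for n,lo,hi,b in(("gold",(18,80,60),(32,255,255),(255,183,282,209)),("blue",(105,100,60),(130,255,255),(225,185,255,218)),("green",(50,100,30),(85,255,255),(280,172,308,206)),("red",(0,120,60),(8,255,255),(260,205,288,238))):
    c=blob(d,lo,hi,b);print(n,cv2.boundingRect(c),cv2.minEnclosingCircle(c))
print([h[y,x] .tolist() for x,y in((240,202),(268,196),(292,186),(273,220),(280,230))])
E
```

```text
mat [array([511.6, 346.7]), array([220.3, 149.9]), np.float64(80.5)]
coaster [array([ 512.8, -324.4]), array([96.7, 97.7])]
gold (258, 186, 19, 20) ((267.8870849609375, 195.72579956054688), 10.145387649536133)
blue (230, 192, 22, 20) ((240.26315307617188, 202.6052703857422), 10.827157020568848)
green (284, 177, 19, 21) ((292.0, 187.5), 11.236202239990234)
red (264, 210, 20, 21) ((273.72222900390625, 219.75926208496094), 10.26626968383789)
[[109, 162, 156], [26, 113, 156], [72, 54, 133], [175, 36, 134], [75, 7, 72]]
```

View pics/m.png

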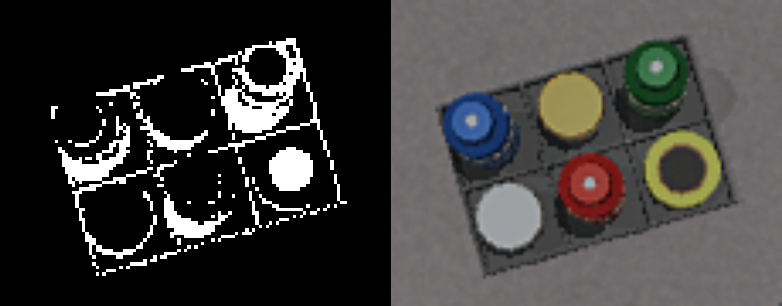

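The crop shows the tray and its six compartments clearly, with the outer corners at about (229,195), (302,176), (316,224) and (243,246) in full-image pixels. The cap tops are blue (238.5,200.6), green (292.6,184.4) and red (273.5,219.1).

Run:
```python
from h import *
d=snapshot("top")
C=np.array([ray(d,p,14)[:2] for p in((229.4,195.3),(301.8,176.2),(316.2,224.4),(242.6,245.9))])
print(C.round(1),"sides",[round(np.linalg.norm(C[i]-C[i-1]),1) for i in range(4)])
c=C.mean(0);v=C[0]-C[1]+C[3]-C[2];a=np.arctan2(-v[0],v[1]);u=C[0]-C[3]+C[1]-C[2];b=np.arctan2(u[1],u[0]);print(c,np.degrees([a,b]))
y=(a+b)/2;R=np.array([[np.cos(y),-np.sin(y)],[np.sin(y),np.cos(y)]])
for n,p,z,l in(("blue",(238.5,200.6),131,(31.5,63)),("green",(292.6,184.4),131,(31.5,-63)),("red",(273.5,219.1),131,(-31.5,0)),("gold",(267.9,195.7),57,(31.5,0))):
    q=ray(d,p,z)[:2];print(n,q.round(1),(c+R@l).round(1),(R.T@(q-c)).round(1))
```

```text
[[610.2 158.5]
 [653.5 -23. ]
 [532.1 -55.2]
 [483.8 127.8]] sides [np.float64(130.1), np.float64(186.6), np.float64(125.6), np.float64(189.3)]
[569.86340895  51.99213546] [14.1090083  14.24777795]
blue [583.3 123.2] [585.  120.8] [30.4 65.8]
green [616.6   1.6] [615.8  -1.4] [ 32.9 -60.3]
red [539.9  46.1] [539.3  44.3] [-30.5   1.6]
gold [601.5  60.8] [600.4  59.7] [32.8  0.8]
```

```bash
cat > go.py <<'E'
# usage: go.py x y z(of TCP) -> shift needed, in tool units (0.1 m), for the present pose
import sys
from h import *
from scipy.spatial.transform import Rotation as R
s=sense();p=np.array(s["tool_pos"]);r=R.from_euler("xyz",s["tcp_rot"],degrees=True)
print("t",s["time"],"pos",p.round(1),"rot",np.round(s["tcp_rot"],2),"gap",round(s["finger_gap"],1),"grip",round(s["grip_force"],1))
if len(sys.argv)>3: print("shift",(r.inv().apply(np.array(sys.argv[1:4],float)-p)/100).round(3))
print("turn to straight down, yaw 14.2:",((r.inv()*R.from_euler("xyz",[180,0,14.2],degrees=True)).as_rotvec(degrees=True)/60).round(4))
E
python3 -m jog '0 0 0 0 0 0.158 -1; 0.331 -0.379 0 0 0 0 -1; 0.331 -0.379 0 0 0 0 -1; 0.331 -0.379 0 0 0 0 -1; 0.331 -0.379 0 0 0 0 -1'
for a in 1; do python3 -m jog '0.331 -0.379 0 0 0 0 -1; 0.331 -0.379 0 0 0 0 -1; 0.331 -0.379 0 0 0 0 -1; 0.331 -0.379 0 0 0 0 -1; 0.331 -0.379 0 0 0 0 -1'; done
python3 go.py 583.3 123.2 404
```

```text
time: 0.82
tool_pos: [332.4, -368.7, 404.5]
tcp_rot: [-180.0, -0.0, 14.2]
ft_force: [-0.2, -0.2, 0.2]
finger_gap: 85.5
grip_force: 0.0
time: 1.45
tool_pos: [446.4, -144.3, 404.7]
tcp_rot: [180.0, -0.0, 14.2]
ft_force: [0.4, -0.5, 0.3]
finger_gap: 85.6
grip_force: 0.0
t 1.45 pos [ 446.4 -144.3  404.7] rot [ 1.7999e+02 -1.0000e-02  1.4170e+01] gap 85.6 grip 0.0
shift [ 1.982 -2.259  0.007]
turn to straight down, yaw 14.2: [ 0.0002 -0.0002 -0.0005]
```

```bash
python3 -m jog '0.33 -0.377 0 0 0 0 -1; 0.33 -0.377 0 0 0 0 -1; 0.33 -0.377 0 0 0 0 -1; 0.33 -0.377 0 0 0 0 -1; 0.33 -0.377 0 0 0 0 -1' >/dev/null
python3 -m jog '0.33 -0.377 0 0 0 0 -1; 0 0 0 0 0 0 -1;0 0 0 0 0 0 -1' | tail -3
python3 go.py 583.3 123.2 404
python3 - <<'E'
from h import *
d=snapshot("wrist");cv2.imwrite("pics/w1.png",d["img"][...,::-1]);print(np.round(d["extrinsics"],3).tolist(),d["fx"],d["cx"],d["cy"])
E
```

```text
ft_force: [-0.4, -0.9, -0.2]
finger_gap: 85.7
grip_force: 0.0
t 2.45 pos [582.5 121.8 404.2] rot [1.7998e+02 6.0000e-02 1.4210e+01] gap 85.7 grip 0.0
shift [ 0.011 -0.012  0.002]
turn to straight down, yaw 14.2: [0.0003 0.001  0.0001]
[[0.246, -0.928, -0.28, 655.081], [-0.969, -0.236, -0.07, 139.489], [-0.001, 0.289, -0.957, 374.502], [0.0, 0.0, 0.0, 1.0]] 291.1121407669661 276.0619426065497 214.82222422448964
```

View pics/w1.png

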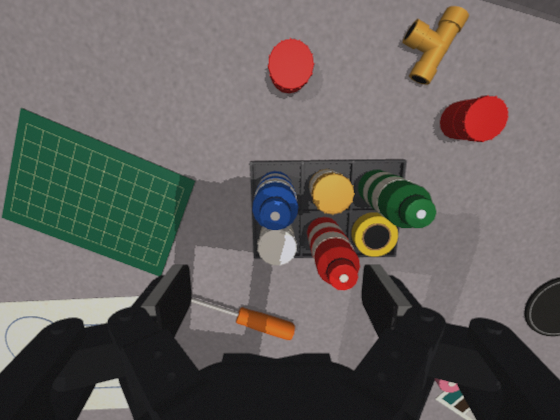

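The wrist view shows the cap tops at blue (275,216), green (421,214) and red (343,279), with the gold lid at (333,193) and tray corners at (251,161) and (405,159). I'll cast these and compare them with the top view.

Run:
```python
from h import *
d=snapshot("wrist")
for n,p,z in(("blue",(275,216),131),("green",(421,214),131),("red",(343,279),131),("TL",(251,161),14),("TR",(405,159),14),("BL",(254,258),14)):print(n,ray(d,p,z).round(1))
c=blob(d,(18,80,60),(32,255,255),(305,165,357,215));P=[ray(d,p[0],57)[:2] for p in c]
print("gold lid",cv2.minEnclosingCircle(np.array(P,np.float32)),circ(d,c,57))
```

```text
blue [582.5 121.7 131. ]
green [615.6  -1.5 131. ]
red [538.3  44.9 131. ]
TL [608.9 159.1  14. ]
TR [657.4 -23.   14. ]
BL [483.  126.5  14. ]
gold lid ((602.3737182617188, 61.397789001464844), 24.796255111694336) [array([602. ,  61.4]), array([45.4, 47.7])]
```

```bash
python3 -m jog '0.005 -0.005 0.3 0 0 0 -1; 0 0 0.4 0 0 0 -1; 0 0 0.4 0 0 0 -1; 0 0 0.3 0 0 0 -1; 0 0 0.19 0 0 0 -1' 40 | sed -n '2p;4p'
python3 -m jog '0 0 0 0 0 0 1; 0 0 0 0 0 0 1; 0 0 0 0 0 0 1; 0 0 0 0 0 0 1; 0 0 0 0 0 0 1' 40
python3 go.py
```

```text
tool_pos: [582.3, 121.3, 244.2]
ft_force: [-0.0, -0.4, 0.1]
time: 3.8
tool_pos: [583.9, 122.6, 247.8]
tcp_rot: [180.0, -0.2, 14.2]
ft_force: [0.9, -0.6, 6.7]
finger_gap: 42.9
grip_force: 41.1
t 3.8 pos [583.9 122.6 247.8] rot [179.97  -0.19  14.18] gap 42.9 grip 41.1
turn to straight down, yaw 14.2: [ 0.0005 -0.0032 -0.0003]
```

```bash
python3 -m jog '0 0 -0.2 0 0 0 1; 0 0 -0.3 0 0 0 1; 0 0 -0.3 0 0 0 1; 0 0 0 0 0 0 1; 0.03 -0.18 0 0 0 0 1' | tail -2
python3 -m jog '0.065 -0.36 0 0 0 0 1; 0.065 -0.36 0 0 0 0 1; 0.065 -0.36 0 0 0 0 1; 0.065 -0.36 0 0 0 0 1; 0.065 -0.36 0 0 0 0 1' | tail -2
python3 -m jog '0.065 -0.36 0 0 0 0 1; 0.065 -0.36 0 0 0 0 1; 0.03 -0.18 0 0 0 0 1; 0 0 0 0 0 0 1; 0 0 0 0 0 0 1' | tail -2
python3 go.py 563.4 414.1 244
```

```text
finger_gap: 42.8
grip_force: 41.0
finger_gap: 43.2
grip_force: 41.0
finger_gap: 43.1
grip_force: 41.0
t 5.675 pos [562.6 413.4 325.1] rot [1.7995e+02 6.0000e-02 1.4140e+01] gap 43.1 grip 41.0
shift [ 0.011 -0.006  0.811]
turn to straight down, yaw 14.2: [ 0.0008  0.0009 -0.001 ]
```

```bash
python3 -m jog '0 0 0.3 0 0 0 1; 0 0 0.3 0 0 0 1; 0 0 0.13 0 0 0 1; 0 0 0.06 0 0 0 1; 0 0 0.02 0 0 0 1' | grep -E 'pos|force'
python3 -m jog '0 0 0 0 0 0 1; 0 0 0 0 0 0 -0.6; 0 0 0 0 0 0 -1; 0 0 0 0 0 0 -1; 0 0 0 0 0 0 -1' | grep -E 'pos|force|gap'
```

```text
tool_pos: [563.0, 414.1, 245.9]
ft_force: [-1.1, -2.1, 4.5]
grip_force: 41.6
tool_pos: [562.4, 414.3, 244.8]
ft_force: [-0.5, 0.1, -0.0]
finger_gap: 85.2
grip_force: 0.0
```

```bash
python3 -m jog '0 0 -0.2 0 0 0 -1; 0 0 -0.3 0 0 0 -1; 0 0 -0.4 0 0 0 -1; -0.057 0.175 0 0 0 0 -1; -0.114 0.351 0 0 0 0 -1' | tail -2
python3 -m jog '-0.114 0.351 0 0 0 0 -1;-0.114 0.351 0 0 0 0 -1;-0.114 0.351 0 0 0 0 -1;-0.114 0.351 0 0 0 0 -1;-0.114 0.351 0 0 0 0 -1' | tail -2
python3 -m jog '-0.114 0.351 0 0 0 0 -1;-0.114 0.351 0 0 0 0 -1;-0.114 0.351 0 0 0 0 -1;-0.057 0.175 0 0 0 0 -1;0 0 0 0 0 0 -1' | tail -2
python3 go.py 539.1 45.5 246
python3 - <<'E'
from h import *
d=snapshot("wrist");cv2.imwrite("pics/w2.png",d["img"][...,::-1])
E
```

```text
finger_gap: 85.5
grip_force: 0.0
finger_gap: 85.4
grip_force: 0.0
finger_gap: 85.4
grip_force: 0.0
t 8.8 pos [538.   45.4 335.7] rot [ 1.7999e+02 -8.0000e-02  1.4060e+01] gap 85.4 grip 0.0
shift [0.01  0.002 0.897]
turn to straight down, yaw 14.2: [ 0.0001 -0.0013 -0.0023]
```

View pics/w2.png

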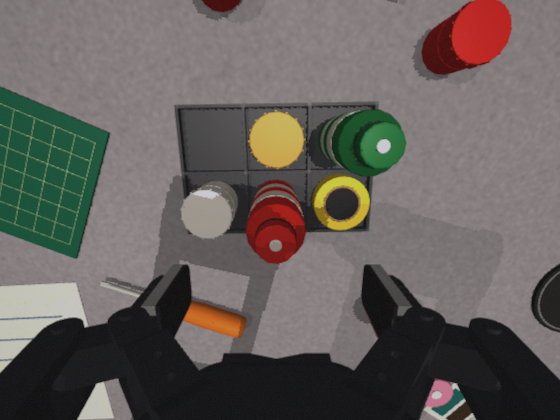

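Red's cap at (275,246) is centred between the fingers, which sit at columns 178 and 375. Blue's compartment is empty, and the gold pot and green bottle are undisturbed.

```bash
python3 -m jog '0.005 0 0.2 0 0 0 -1; 0 0 0.3 0 0 0 -1; 0 0 0.25 0 0 0 -1; 0 0 0.14 0 0 0 -1; 0 0 0 0 0 0 -1' | grep -E 'pos|ft'
python3 -m jog '0 0 0 0 0 0 1; 0 0 0 0 0 0 1; 0 0 0 0 0 0 1; 0 0 0 0 0 0 1; 0 0 0 0 0 0 1' 40 | grep -E 'pos|force|gap'
python3 -m jog '0 0 -0.2 0 0 0 1; 0 0 -0.3 0 0 0 1; 0 0 -0.3 0 0 0 1; 0 0 0 0 0 0 1; 0.006 -0.175 0 0 0 0 1' | tail -2
python3 -m jog '0.012 -0.35 0 0 0 0 1;0.012 -0.35 0 0 0 0 1;0.012 -0.35 0 0 0 0 1;0.012 -0.35 0 0 0 0 1;0.012 -0.35 0 0 0 0 1' | tail -2
python3 -m jog '0.012 -0.35 0 0 0 0 1;0.012 -0.35 0 0 0 0 1;0.012 -0.35 0 0 0 0 1;0.006 -0.175 0 0 0 0 1;0 0 0 0 0 0 1' | tail -2
python3 go.py 472.2 353.3 243.5
```

```text
tool_pos: [537.5, 46.9, 243.8]
ft_force: [0.0, 0.3, 1.2]
tool_pos: [539.0, 46.2, 247.0]
ft_force: [-0.4, 0.0, 6.3]
finger_gap: 43.2
grip_force: 41.0
finger_gap: 43.3
grip_force: 40.9
finger_gap: 43.2
grip_force: 40.9
finger_gap: 43.0
grip_force: 41.0
t 11.975 pos [470.7 355.2 324.4] rot [1.7996e+02 1.2000e-01 1.4290e+01] gap 43.0 grip 41.0
shift [0.011 0.021 0.809]
turn to straight down, yaw 14.2: [0.0006 0.0019 0.0015]
```

```bash
python3 -m jog '0 0 0.3 0 0 0 1; 0 0 0.3 0 0 0 1; 0 0 0.13 0 0 0 1; 0 0 0.06 0 0 0 1; 0 0 0.02 0 0 0 1' | grep -E 'pos|force'
python3 -m jog '0 0 0 0 0 0 1; 0 0 0 0 0 0 -0.6; 0 0 0 0 0 0 -1; 0 0 0 0 0 0 -1; 0 0 0 0 0 0 -1' | grep -E 'pos|force|gap'
python3 -m jog '0 0 -0.2 0 0 0 -1; 0 0 -0.3 0 0 0 -1; 0 0 -0.4 0 0 0 -1; 0.024 0.172 0 0 0 0 -1;0.049 0.344 0 0 0 0 -1' | tail -2
python3 -m jog '0.049 0.344 0 0 0 0 -1;0.049 0.344 0 0 0 0 -1;0.049 0.344 0 0 0 0 -1;0.049 0.344 0 0 0 0 -1;0.049 0.344 0 0 0 0 -1' | tail -2
python3 -m jog '0.049 0.344 0 0 0 0 -1;0.049 0.344 0 0 0 0 -1;0.049 0.344 0 0 0 0 -1;0.049 0.344 0 0 0 0 -1;0.024 0.172 0 0 0 0 -1' | tail -2
python3 -m jog '0 0 0 0 0 0 -1'|tail -1
python3 go.py 616.1 0 246
python3 - <<'E'
from h import *
d=snapshot("wrist");cv2.imwrite("pics/w3.png",d["img"][...,::-1])
E
```

```text
tool_pos: [472.1, 354.2, 245.3]
ft_force: [-0.1, 0.9, -0.7]
grip_force: 41.0
tool_pos: [471.7, 354.4, 244.8]
ft_force: [-0.7, -0.7, -0.2]
finger_gap: 85.1
grip_force: 0.0
finger_gap: 85.3
grip_force: 0.0
finger_gap: 85.5
grip_force: 0.0
finger_gap: 85.4
grip_force: 0.0
grip_force: 0.0
t 15.225 pos [ 6.165e+02 -2.000e-01  3.347e+02] rot [-1.7999e+02  1.0000e-02  1.4070e+01] gap 85.8 grip 0.0
shift [-0.003 -0.003  0.887]
turn to straight down, yaw 14.2: [-0.0002  0.0002 -0.0021]
```

View pics/w3.png

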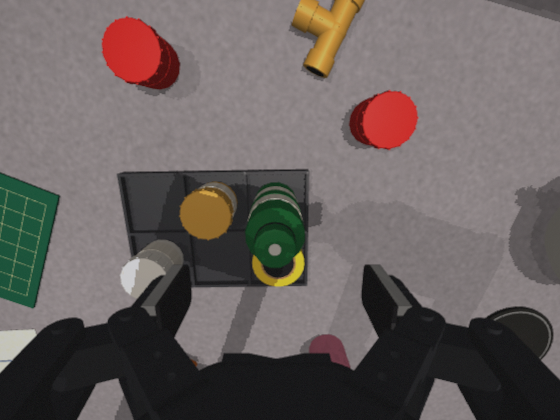

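Green's cap at (275,250) is centred between the fingers, and red's compartment is now empty.

```bash
python3 -m jog '0 0 0.2 0 0 0 -1; 0 0 0.3 0 0 0 -1; 0 0 0.25 0 0 0 -1; 0 0 0.14 0 0 0 -1; 0 0 0 0 0 0 -1' | grep -E 'pos|ft'
python3 -m jog '0 0 0 0 0 0 1; 0 0 0 0 0 0 1; 0 0 0 0 0 0 1; 0 0 0 0 0 0 1; 0 0 0 0 0 0 1' 40 | grep -E 'pos|force|gap'
python3 -m jog '0 0 -0.2 0 0 0 1; 0 0 -0.3 0 0 0 1; 0 0 -0.35 0 0 0 1; 0 0 0 0 0 0 1; -0.006 -0.173 0 0 0 0 1' | tail -2
python3 -m jog '-0.012 -0.346 0 0 0 0 1;-0.012 -0.346 0 0 0 0 1;-0.012 -0.346 0 0 0 0 1;-0.012 -0.346 0 0 0 0 1;-0.012 -0.346 0 0 0 0 1' | tail -2
python3 -m jog '-0.012 -0.346 0 0 0 0 1;-0.012 -0.346 0 0 0 0 1;-0.006 -0.173 0 0 0 0 1;0 0 0 0 0 0 1;0 0 0 0 0 0 1' | tail -2
python3 go.py 538.6 266.1 243.5
```

```text
tool_pos: [615.5, 1.4, 243.7]
ft_force: [-0.5, -0.6, -0.8]
tool_pos: [617.1, 0.6, 247.2]
ft_force: [-0.9, 1.6, 7.1]
finger_gap: 43.1
grip_force: 40.7
finger_gap: 43.2
grip_force: 40.9
finger_gap: 43.2
grip_force: 40.9
finger_gap: 43.0
grip_force: 40.9
t 18.4 pos [539.4 266.  330.2] rot [1.7997e+02 5.0000e-02 1.4160e+01] gap 43.0 grip 40.9
shift [-0.007 -0.003  0.867]
turn to straight down, yaw 14.2: [ 0.0006  0.0008 -0.0007]
```

```bash
python3 -m jog '0 0 0.3 0 0 0 1; 0 0 0.3 0 0 0 1; 0 0 0.18 0 0 0 1; 0 0 0.06 0 0 0 1; 0 0 0.02 0 0 0 1' | grep -E 'pos|force'
python3 -m jog '0 0 0 0 0 0 1; 0 0 0 0 0 0 -0.6; 0 0 0 0 0 0 -1; 0 0 0 0 0 0 -1; 0 0 0 0 0 0 -1' | grep -E 'pos|force|gap'
python3 -m jog '0 0 -0.2 0 0 0 -1; 0 0 -0.3 0 0 0 -1; 0 0 -0.4 0 0 0 -1; 0.009 0.178 0 0 0 0 -1;0.018 0.357 0 0 0 0 -1' | tail -2
python3 -m jog '0.018 0.357 0 0 0 0 -1;0.018 0.357 0 0 0 0 -1;0.018 0.357 0 0 0 0 -1;0.018 0.357 0 0 0 0 -1;0.009 0.178 0 0 0 0 -1' | tail -2
python3 -m jog '0 0 0 0 0 0 -1;0 0 0 0 0 0 -1'|tail -1
python3 go.py 602 61 195
python3 - <<'E'
from h import *
d=snapshot("wrist");cv2.imwrite("pics/w4.png",d["img"][...,::-1])
h=blob(d,(15,80,60),(32,255,255),(235,190,320,290))
P=np.array([ray(d,p[0],57)[:2] for p in h],np.float32);print(circ(d,h,57),cv2.minEnclosingCircle(P))
t=snapshot("top");cv2.imwrite("pics/t2.png",t["img"][...,::-1])
E
```

```text
tool_pos: [539.9, 266.5, 245.4]
ft_force: [0.8, 0.2, -1.5]
grip_force: 40.7
tool_pos: [539.4, 266.7, 244.8]
ft_force: [1.0, 0.5, 0.0]
finger_gap: 85.8
grip_force: 0.0
finger_gap: 85.5
grip_force: 0.0
finger_gap: 85.1
grip_force: 0.0
grip_force: 0.0
t 21.15 pos [602.   62.6 334.7] rot [-1.7996e+02  1.0000e-02  1.4200e+01] gap 85.7 grip 0.0
shift [-0.004  0.017  1.397]
turn to straight down, yaw 14.2: [-0.0006  0.0002  0.    ]
[array([602. ,  60.9]), array([46.2, 47.6])] ((602.0097045898438, 60.95895004272461), 24.464107513427734)
```

View pics/w4.png

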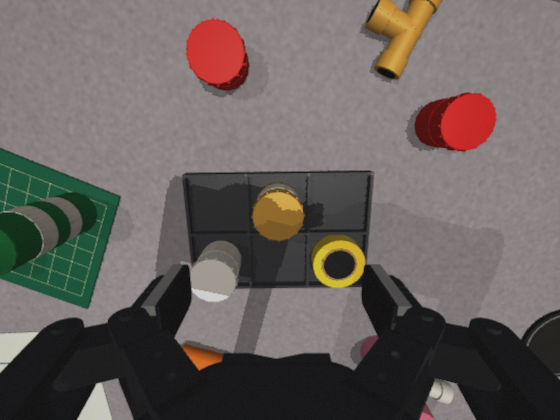

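View pics/t2.png

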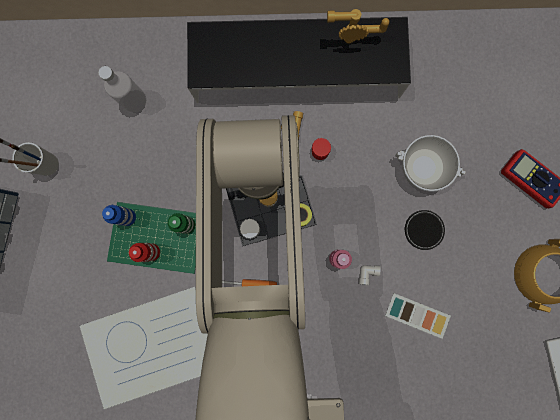

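The wrist view shows the gold lid at (278,216) alone in its row and centred between the fingers. The top view shows all three bottles standing on the mat, with blue at (117,215), green at (180,223) and red at (143,252).

```bash
python3 -m jog '0 0.015 0.3 0 0 0 -1; 0 0 0.4 0 0 0 -1; 0 0 0.4 0 0 0 -1; 0 0 0.2 0 0 0 -1; 0 0 0.1 0 0 0 -1' 40 | grep -E 'pos|ft'
python3 -m jog '0 0 0 0 0 0 1; 0 0 0 0 0 0 1; 0 0 0 0 0 0 1; 0 0 0 0 0 0 1; 0 0 0 0 0 0 1' 40 | grep -E 'pos|force|gap'
python3 -m jog '0 0 -0.2 0 0 0 1; 0 0 -0.3 0 0 0 1; 0 0 -0.3 0 0 0 1; 0 0 0 0 0 0 1; 0 0 0 0 0 0 1' | grep -E 'force|gap'
python3 go.py 512.8 -324.4 275
python3 - <<'E'
from h import *
d=snapshot("wrist");cv2.imwrite("pics/w5.png",d["img"][...,::-1])
E
```

```text
tool_pos: [602.3, 60.9, 193.8]
ft_force: [0.3, -1.1, -0.2]
tool_pos: [603.6, 60.3, 196.7]
ft_force: [-0.1, 0.8, 6.6]
finger_gap: 44.9
grip_force: 40.6
ft_force: [0.3, -0.4, -1.7]
finger_gap: 44.6
grip_force: 41.1
t 23.125 pos [602.4  60.2 274.5] rot [-1.800e+02  1.000e-02  1.417e+01] gap 44.6 grip 41.1
shift [-1.81   3.51  -0.005]
turn to straight down, yaw 14.2: [-0.      0.0002 -0.0005]
```

View pics/w5.png

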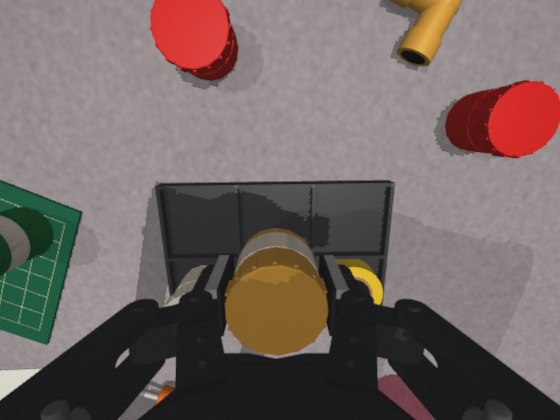

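The gold pot is held clear of the tray, with its lid at (276,305) centred between the pads.

```bash
python3 -m jog '-0.09 0.175 0 0 0 0 1;-0.181 0.351 0 0 0 0 1;-0.181 0.351 0 0 0 0 1;-0.181 0.351 0 0 0 0 1;-0.181 0.351 0 0 0 0 1' |tail -2
python3 -m jog '-0.181 0.351 0 0 0 0 1;-0.181 0.351 0 0 0 0 1;-0.181 0.351 0 0 0 0 1;-0.181 0.351 0 0 0 0 1;-0.181 0.351 0 0 0 0 1' |tail -2
python3 -m jog '-0.09 0.175 0 0 0 0 1;0 0 0 0 0 0 1;0 0 0 0 0 0 1' |tail -2
python3 go.py 512.8 -324.4 275
python3 - <<'E'
from h import *
d=snapshot("wrist");cv2.imwrite("pics/w6.png",d["img"][...,::-1])
t=snapshot("top");c=blob(t,(0,0,0),(179,255,45),(400,205,450,255));print(cv2.boundingRect(c),circ(t,c,5))
E
```

```text
finger_gap: 44.9
grip_force: 41.1
finger_gap: 44.7
grip_force: 41.1
finger_gap: 44.8
grip_force: 41.1
t 24.8 pos [ 513.1 -323.5  274.1] rot [-1.7993e+02  3.0000e-02  1.4180e+01] gap 44.8 grip 41.1
shift [-0.005  0.008 -0.009]
turn to straight down, yaw 14.2: [-0.0012  0.0004 -0.0003]
(405, 206, 45, 44) [array([ 518.3, -327.7]), array([ 86.3, 125.6])]
```

View pics/w6.png

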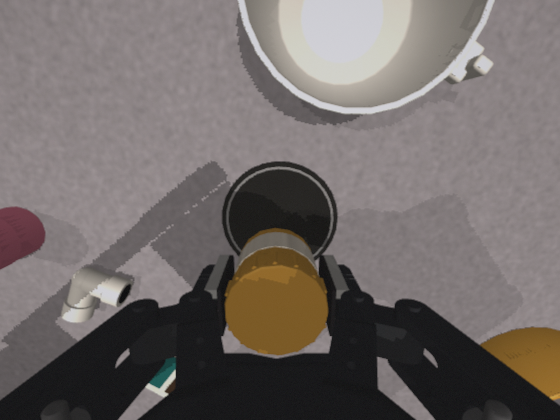

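The coaster is visible behind the held pot, with its outer rim at about columns 222–337 and its top at row 162. The half-globe is well clear at the top of the frame.

Run:
```python
from h import *
from scipy.optimize import least_squares
d=snapshot("wrist")
g=cv2.cvtColor(d["img"],cv2.COLOR_RGB2GRAY).astype(int)
pts=[]
for a in np.radians(np.r_[-80:-9:6,189:261:6,-90]):   # outward from inside of the coaster, last dark->bright step
    r=np.arange(40,75,.5);u=280+r*np.cos(a);v=216+r*np.sin(a)
    L=g[v.round().astype(int),u.round().astype(int)]
    i=np.where(L<48)[0]
    if len(i): pts.append((u[i[-1]],v[i[-1]]))
P=np.array([ray(d,p,5)[:2] for p in pts])
f=least_squares(lambda q:np.hypot(*(P-q[:2]).T)-q[2],[512,-324,50],loss="soft_l1");print("coaster",f.x.round(1),f.fun.round(1))
c=blob(d,(12,100,40),(32,255,255),(222,240,332,356));Q=np.array([ray(d,p[0],136)[:2] for p in c],np.float32)
low=Q[Q[:,0]<np.median(Q[:,0])]
e=least_squares(lambda q:np.hypot(*(low-q[:2]).T)-23,[512,-324],loss="soft_l1");print("lid",e.x.round(1),np.abs(e.fun).mean())
```

```text
coaster [ 512.5 -326.5   49. ] [ 0.4 -0.   0.3 -0.3  0.4 -0.2 -0.8  0.2  0.4 -0.3 -0.   0.2 -0.2  0.
  0.2  0.1 -0.  -0.1  0.2 -0.4  0.3 -0.2 -0.   0.2 -0.4]
lid [ 512.7 -323.9] 0.3371304422192327
```

```bash
python3 -m jog '-0.005 0.017 0.2 0 0 0 1;0 0 0.3 0 0 0 1;0 0 0.2 0 0 0 1;0 0 0.06 0 0 0 1;0 0 0.015 0 0 0 1' | grep -E 'pos|ft|grip'
python3 -m jog '0 0 0 0 0 0 1'|grep -E 'pos|ft'
```

```text
tool_pos: [513.2, -325.9, 197.0]
ft_force: [0.6, 0.3, -0.9]
grip_force: 41.2
tool_pos: [513.3, -326.1, 197.4]
ft_force: [0.4, -0.5, -1.2]
```

Almost down with no contact yet. I'll lower a little more, release and rise.

```bash
python3 -m jog '0 0 0.01 0 0 0 1;0 0 0 0 0 0 1'|grep -E 'pos|ft'
python3 -m jog '0 0 0 0 0 0 0; 0 0 0 0 0 0 -0.6; 0 0 0 0 0 0 -1; 0 0 0 0 0 0 -1; 0 0 0 0 0 0 -1' | grep -E 'pos|force|gap'
python3 -m jog '0 0 -0.2 0 0 0 -1; 0 0 -0.4 0 0 0 -1; 0 0 -0.5 0 0 0 -1; 0 0 -0.3 0 0 0 -1; 0 0 0 0 0 0 -1' | grep -E 'pos|ft'
python3 go.py 539.5 266.5 334.7
python3 - <<'E'
from h import *
d=snapshot("wrist");cv2.imwrite("pics/w7.png",d["img"][...,::-1])
E
```

```text
tool_pos: [513.3, -326.2, 196.8]
ft_force: [-0.0, 0.4, 2.9]
tool_pos: [513.1, -326.0, 196.1]
ft_force: [0.5, 0.5, 0.6]
finger_gap: 85.4
grip_force: 0.0
tool_pos: [514.1, -326.7, 341.9]
ft_force: [0.2, -0.1, -0.2]
t 27.2 pos [ 514.1 -326.7  341.9] rot [179.63  -0.3   14.18] gap 85.6 grip 0.0
shift [ 1.699 -5.69   0.044]
turn to straight down, yaw 14.2: [ 0.0062 -0.005  -0.0004]
```

View pics/w7.png

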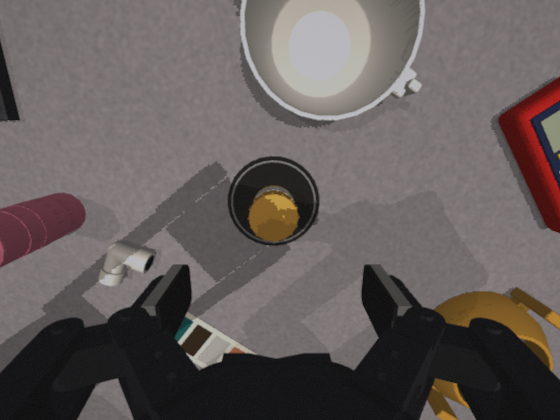

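The gold pot stands upright near the coaster's centre: lid at (273,217), coaster centre at about (274,201) with the height parallax expected. Next is the green bottle on the mat.

```bash
python3 - <<'E'
from h import *
d=snapshot("wrist");g=cv2.cvtColor(d["img"],cv2.COLOR_RGB2GRAY).astype(int)
from scipy.optimize import least_squares
pts=[]
for a in np.radians(np.r_[-130:20:6,150:230:6]):
    r=np.arange(30,60,.5);u=274+r*np.cos(a);v=201+r*np.sin(a);L=g[v.round().astype(int),u.round().astype(int)];i=np.where(L<48)[0]
    if len(i): pts.append((u[i[-1]],v[i[-1]]))
P=np.array([ray(d,p,5)[:2] for p in pts])
print(least_squares(lambda q:np.hypot(*(P-q[:2]).T)-q[2],[512,-324,50],loss="soft_l1").x.round(1))
c=blob(d,(12,90,40),(32,255,255),(240,185,310,250));print(circ(d,c,57),cv2.minEnclosingCircle(np.array([ray(d,p[0],57)[:2] for p in c],np.float32)))
E
python3 -m jog '0.066 -0.219 0 0 0 0 -1;0.131 -0.438 0 0 0 0 -1;0.131 -0.438 0 0 0 0 -1;0.131 -0.438 0 0 0 0 -1;0.131 -0.438 0 0 0 0 -1'|tail -1
python3 -m jog '0.131 -0.438 0 0 0 0 -1;0.131 -0.438 0 0 0 0 -1;0.131 -0.438 0 0 0 0 -1;0.131 -0.438 0 0 0 0 -1;0.131 -0.438 0 0 0 0 -1'|tail -1
python3 -m jog '0.131 -0.438 0 0 0 0 -1;0.131 -0.438 0 0 0 0 -1;0.131 -0.438 0 0 0 0 -1;0.066 -0.219 0 0 0 0 -1;0 0 0 0 0 0 -1'|tail -1
python3 -m jog '0 0 0 0 0 0 -1'|tail -1
python3 go.py 539.5 266.5 244.5
```

```text
[ 512.2 -326.3   49. ]
[array([ 511.9, -326.9]), array([46.5, 47.9])] ((511.55889892578125, -326.763427734375), 24.780847549438477)
grip_force: 0.0
grip_force: 0.0
grip_force: 0.0
grip_force: 0.0
t 29.3 pos [538.6 267.1 335.5] rot [1.7996e+02 8.0000e-02 1.4160e+01] gap 85.0 grip 0.0
shift [0.009 0.008 0.91 ]
turn to straight down, yaw 14.2: [ 0.0006  0.0013 -0.0006]
```

The pot is about 1 mm from the coaster's centre in the same view. Next I pick green from the mat and carry it to its compartment.

```bash
python3 -m jog '0.005 0.005 0.2 0 0 0 -1; 0 0 0.3 0 0 0 -1; 0 0 0.25 0 0 0 -1; 0 0 0.15 0 0 0 -1; 0 0 0 0 0 0 -1' | grep -E 'pos|ft'
python3 -m jog '0 0 0 0 0 0 1; 0 0 0 0 0 0 1; 0 0 0 0 0 0 1; 0 0 0 0 0 0 1; 0 0 0 0 0 0 1' 40 | grep -E 'pos|force|gap'
python3 -m jog '0 0 -0.2 0 0 0 1; 0 0 -0.3 0 0 0 1; 0 0 -0.35 0 0 0 1; 0 0 0 0 0 0 1; 0.006 0.173 0 0 0 0 1' | tail -2
python3 -m jog '0.012 0.346 0 0 0 0 1;0.012 0.346 0 0 0 0 1;0.012 0.346 0 0 0 0 1;0.012 0.346 0 0 0 0 1;0.012 0.346 0 0 0 0 1' | tail -2
python3 -m jog '0.012 0.346 0 0 0 0 1;0.012 0.346 0 0 0 0 1;0.006 0.173 0 0 0 0 1;0 0 0 0 0 0 1;0 0 0 0 0 0 1' | tail -2
python3 go.py 616.3 0.6 248
python3 - <<'E'
from h import *
d=snapshot("wrist");cv2.imwrite("pics/w8.png",d["img"][...,::-1])
E
```

```text
tool_pos: [538.8, 266.5, 244.1]
ft_force: [0.3, 0.7, 1.0]
tool_pos: [540.1, 267.6, 247.7]
ft_force: [0.8, -0.5, 5.6]
finger_gap: 43.0
grip_force: 40.9
finger_gap: 42.9
grip_force: 40.9
finger_gap: 42.7
grip_force: 40.9
finger_gap: 42.6
grip_force: 40.9
t 32.425 pos [616.2   2.2 330.7] rot [-1.7995e+02  5.0000e-02  1.4200e+01] gap 42.6 grip 40.9
shift [-0.003  0.016  0.827]
turn to straight down, yaw 14.2: [-0.0008  0.0008 -0.    ]
```

View pics/w8.png

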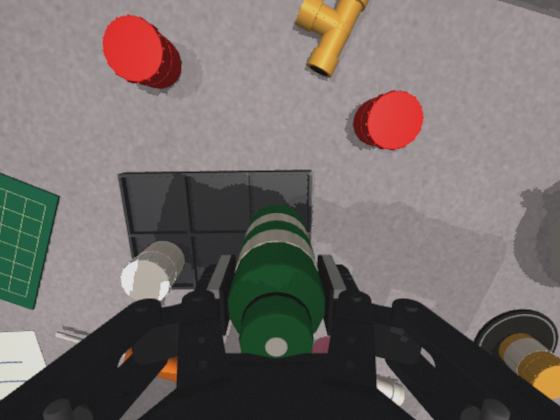

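Green is held upright over its compartment, centred between the pads, and the white pot and tape are undisturbed.

```bash
python3 -m jog '-0.003 0.013 0.2 0 0 0 1;0 0 0.3 0 0 0 1;0 0 0.22 0 0 0 1;0 0 0.06 0 0 0 1;0 0 0.03 0 0 0 1' | grep -E 'pos|ft'
python3 -m jog '0 0 0 0 0 0 1; 0 0 0 0 0 0 0;0 0 0 0 0 0 -1; 0 0 0 0 0 0 -1; 0 0 0 0 0 0 -1' | grep -E 'pos|force|gap'
```

```text
tool_pos: [616.6, 0.4, 249.9]
ft_force: [0.3, 0.9, -0.6]
tool_pos: [616.7, 0.0, 250.4]
ft_force: [-0.7, 0.1, -0.4]
finger_gap: 85.3
grip_force: 0.0
```

```bash
python3 -m jog '0 0 -0.2 0 0 0 -1; 0 0 -0.3 0 0 0 -1; 0 0 -0.35 0 0 0 -1; -0.024 -0.172 0 0 0 0 -1;-0.049 -0.344 0 0 0 0 -1' | tail -1
python3 -m jog '-0.049 -0.344 0 0 0 0 -1;-0.049 -0.344 0 0 0 0 -1;-0.049 -0.344 0 0 0 0 -1;-0.049 -0.344 0 0 0 0 -1;-0.049 -0.344 0 0 0 0 -1' | tail -1
python3 -m jog '-0.049 -0.344 0 0 0 0 -1;-0.049 -0.344 0 0 0 0 -1;-0.049 -0.344 0 0 0 0 -1;-0.049 -0.344 0 0 0 0 -1;-0.024 -0.172 0 0 0 0 -1' | tail -1
python3 -m jog '0 0 0 0 0 0 -1;0 0 0 0 0 0 -1'|tail -1
python3 go.py 472 354.3 245
python3 - <<'E'
from h import *
d=snapshot("wrist");cv2.imwrite("pics/w9.png",d["img"][...,::-1])
E
```

```text
grip_force: 0.0
grip_force: 0.0
grip_force: 0.0
grip_force: 0.0
t 35.85 pos [472.2 353.  335.2] rot [1.7997e+02 1.0000e-02 1.4140e+01] gap 85.5 grip 0.0
shift [ 0.002 -0.014  0.902]
turn to straight down, yaw 14.2: [ 0.0006  0.0001 -0.0009]
```

View pics/w9.png

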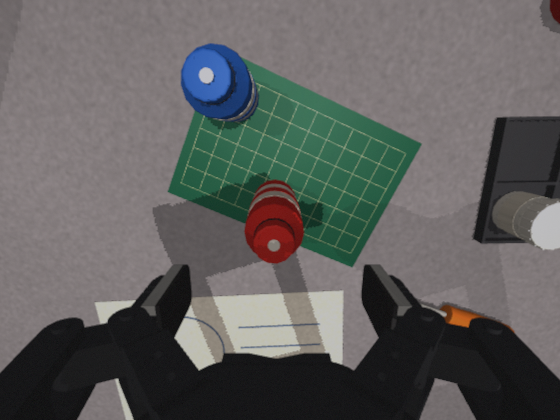

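Red's cap at (274,245) is centred between the fingers, and blue is standing on the mat at (207,75).

```bash
python3 -m jog '0.002 -0.01 0.2 0 0 0 -1; 0 0 0.3 0 0 0 -1; 0 0 0.25 0 0 0 -1; 0 0 0.15 0 0 0 -1; 0 0 0 0 0 0 -1' | grep -E 'pos|ft'
python3 -m jog '0 0 0 0 0 0 1; 0 0 0 0 0 0 1; 0 0 0 0 0 0 1; 0 0 0 0 0 0 1; 0 0 0 0 0 0 1' 40 | grep -E 'pos|force|gap'
python3 -m jog '0 0 -0.2 0 0 0 1; 0 0 -0.3 0 0 0 1; 0 0 -0.35 0 0 0 1; 0 0 0 0 0 0 1; -0.006 0.175 0 0 0 0 1' | tail -2
python3 -m jog '-0.012 0.35 0 0 0 0 1;-0.012 0.35 0 0 0 0 1;-0.012 0.35 0 0 0 0 1;-0.012 0.35 0 0 0 0 1;-0.012 0.35 0 0 0 0 1' | tail -2
python3 -m jog '-0.012 0.35 0 0 0 0 1;-0.012 0.35 0 0 0 0 1;-0.012 0.35 0 0 0 0 1;-0.006 0.175 0 0 0 0 1;0 0 0 0 0 0 1' | tail -2
python3 -m jog '0 0 0 0 0 0 1'|tail -1
python3 go.py 538.5 46.2 249
```

```text
tool_pos: [471.2, 354.0, 243.1]
ft_force: [-0.7, 0.4, -0.3]
tool_pos: [472.3, 355.1, 246.7]
ft_force: [-0.4, -0.9, 6.4]
finger_gap: 42.9
grip_force: 40.7
finger_gap: 43.2
grip_force: 40.9
finger_gap: 42.6
grip_force: 40.9
finger_gap: 43.2
grip_force: 40.9
grip_force: 40.9
t 39.15 pos [538.1  47.2 329.8] rot [-1.7996e+02  4.0000e-02  1.4180e+01] gap 43.1 grip 40.9
shift [0.002 0.012 0.808]
turn to straight down, yaw 14.2: [-0.0006  0.0007 -0.0003]
```

```bash
python3 -m jog '0.002 0.01 0.2 0 0 0 1;0 0 0.3 0 0 0 1;0 0 0.22 0 0 0 1;0 0 0.06 0 0 0 1;0 0 0.03 0 0 0 1' | grep -E 'pos|ft'
python3 -m jog '0 0 0.005 0 0 0 1; 0 0 0 0 0 0 0;0 0 0 0 0 0 -1; 0 0 0 0 0 0 -1; 0 0 0 0 0 0 -1' | grep -E 'pos|force|gap'
python3 -m jog '0 0 -0.2 0 0 0 -1; 0 0 -0.3 0 0 0 -1; 0 0 -0.37 0 0 0 -1; 0.057 -0.175 0 0 0 0 -1;0.114 -0.35 0 0 0 0 -1' | tail -1
python3 -m jog '0.114 -0.35 0 0 0 0 -1;0.114 -0.35 0 0 0 0 -1;0.114 -0.35 0 0 0 0 -1;0.114 -0.35 0 0 0 0 -1;0.114 -0.35 0 0 0 0 -1' | tail -1
python3 -m jog '0.114 -0.35 0 0 0 0 -1;0.114 -0.35 0 0 0 0 -1;0.114 -0.35 0 0 0 0 -1;0.057 -0.175 0 0 0 0 -1;0 0 0 0 0 0 -1' | tail -1
python3 -m jog '0 0 0 0 0 0 -1'|tail -1
python3 go.py 563 414.2 245
python3 - <<'E'
from h import *
d=snapshot("top");cv2.imwrite("pics/t3.png",d["img"][...,::-1])
E
```

```text
tool_pos: [538.9, 46.5, 249.4]
ft_force: [0.2, 0.4, -1.1]
tool_pos: [538.9, 45.8, 248.9]
ft_force: [-1.2, -0.2, -0.9]
finger_gap: 85.2
grip_force: 0.0
grip_force: 0.0
grip_force: 0.0
grip_force: 0.0
grip_force: 0.0
t 42.4 pos [563.5 412.6 334.8] rot [1.7996e+02 7.0000e-02 1.4170e+01] gap 85.3 grip 0.0
shift [ 0.001 -0.017  0.898]
turn to straight down, yaw 14.2: [ 0.0007  0.0012 -0.0004]
```

View pics/t3.png

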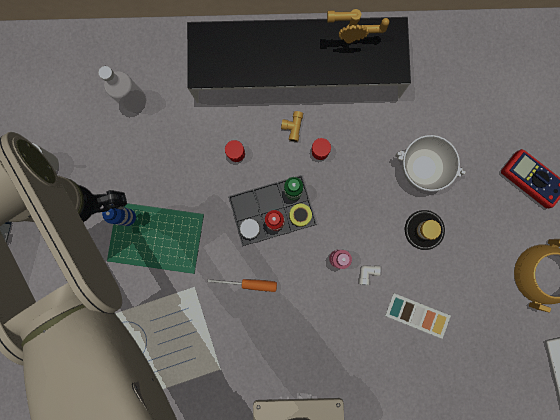

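Red (274,220) and green (293,187) are back in their compartments, and gold is on the coaster at (430,230). Blue remains.

```bash
python3 -m jog '0 -0.014 0.2 0 0 0 -1; 0 0 0.3 0 0 0 -1; 0 0 0.25 0 0 0 -1; 0 0 0.15 0 0 0 -1; 0 0 0 0 0 0 -1' | grep -E 'pos|ft'
python3 -m jog '0 0 0 0 0 0 1; 0 0 0 0 0 0 1; 0 0 0 0 0 0 1; 0 0 0 0 0 0 1; 0 0 0 0 0 0 1' 40 | grep -E 'pos|force|gap'
python3 -m jog '0 0 -0.2 0 0 0 1; 0 0 -0.3 0 0 0 1; 0 0 -0.35 0 0 0 1; 0 0 0 0 0 0 1; -0.032 0.18 0 0 0 0 1' | tail -2
python3 -m jog '-0.065 0.36 0 0 0 0 1;-0.065 0.36 0 0 0 0 1;-0.065 0.36 0 0 0 0 1;-0.065 0.36 0 0 0 0 1;-0.065 0.36 0 0 0 0 1' | tail -2
python3 -m jog '-0.065 0.36 0 0 0 0 1;-0.065 0.36 0 0 0 0 1;-0.032 0.18 0 0 0 0 1;0 0 0 0 0 0 1;0 0 0 0 0 0 1' | tail -2
python3 go.py 583.4 122.4 249
```

```text
tool_pos: [562.7, 413.7, 243.4]
ft_force: [0.1, -0.1, -0.6]
tool_pos: [563.8, 414.8, 247.4]
ft_force: [-0.3, 0.8, 6.4]
finger_gap: 43.3
grip_force: 40.8
finger_gap: 43.3
grip_force: 41.0
finger_gap: 43.0
grip_force: 41.0
finger_gap: 43.4
grip_force: 41.1
t 45.575 pos [583.3 123.1 330.3] rot [-1.7996e+02  4.0000e-02  1.4190e+01] gap 43.4 grip 41.1
shift [0.    0.008 0.813]
turn to straight down, yaw 14.2: [-0.0006  0.0006 -0.0002]
```

Lower blue, release, rise and retreat towards the mat side for a clear view.

```bash
python3 -m jog '0 0.006 0.2 0 0 0 1;0 0 0.3 0 0 0 1;0 0 0.22 0 0 0 1;0 0 0.06 0 0 0 1;0 0 0.03 0 0 0 1' | grep -E 'pos|ft'
python3 -m jog '0 0 0.005 0 0 0 1; 0 0 0 0 0 0 0;0 0 0 0 0 0 -1; 0 0 0 0 0 0 -1; 0 0 0 0 0 0 -1' | grep -E 'pos|force|gap'
python3 -m jog '0 0 -0.2 0 0 0 -1; 0 0 -0.4 0 0 0 -1; 0 0 -0.5 0 0 0 -1; 0 -0.3 0 0 0 0 -1;0 -0.4 0 0 0 0 -1' | tail -1
python3 -m jog '0 -0.5 0 0 0 0 -1;0 -0.5 0 0 0 0 -1;0 -0.5 0 0 0 0 -1;0 -0.3 0 0 0 0 -1;0 0 0 0 0 0 -1' | tail -1
python3 go.py
python3 - <<'E'
from h import *
d=snapshot("top");s=snapshot("side");a=cv2.resize(d["img"][140:280,90:470],(760,280));b=cv2.resize(s["img"][70:280,110:430],(457,300))
o=np.zeros((580,760,3),np.uint8);o[:280]=a;o[280:,:457]=b;cv2.imwrite("pics/f.png",o[...,::-1])
E
```

```text
tool_pos: [583.6, 122.5, 249.4]
ft_force: [-3.3, 2.9, 10.9]
tool_pos: [583.8, 121.9, 249.5]
ft_force: [1.1, -1.2, 0.3]
finger_gap: 85.6
grip_force: 0.0
grip_force: 0.0
grip_force: 0.0
t 48.075 pos [521.6 366.4 360.8] rot [-1.7995e+02 -8.0000e-02  1.4360e+01] gap 85.6 grip 0.0
turn to straight down, yaw 14.2: [-0.0008 -0.0014  0.0026]
```

View pics/f.png

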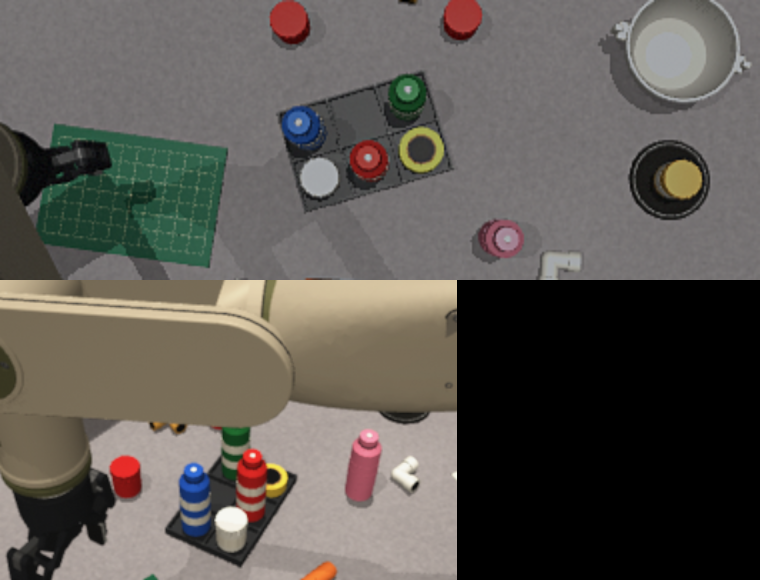

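All three bottles stand upright in their original compartments and the bystanders are unmoved. One quick check of gold from the top view, then hand in.

Run:
```python
from h import *
d=snapshot("top")
c=blob(d,(15,80,60),(34,255,255),(415,215,450,245));print("gold",cv2.minEnclosingCircle(np.array([ray(d,p[0],57)[:2] for p in c],np.float32)))
for n,p in(("blue",(239,201)),("green",(293.5,185)),("red",(274,219))):print(n,ray(d,p,131).round(1))
print("ft",np.round(sense()["ft_force"],1))
print(hand_in())
```

```text
gold ((511.3993835449219, -319.4901123046875), 28.446395874023438)
blue [582.3 122.1 131. ]
green [ 6.152e+02 -4.000e-01  1.310e+02]
red [540.1  45.  131. ]
ft [ 0.1 -0.9 -1. ]
the job is handed in; nothing more can be done
None
```

The job is handed in, with no verdict returned: gold stands about 1 mm from the coaster's centre by the close-up view (the rougher top view read 5 mm), and all three bottles are upright in their own compartments, 48 s used, with nothing seen knocked over or moved.

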